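# Clamp a jug with the removable crank

### The arm

A 6-joint arm with a two-finger parallel gripper is mounted at the origin on the work surface. World frame = base frame: x ahead of the robot, y to its left, z up, the work surface at z = 0. Lengths are in m, angles in degrees, forces in N, time in s.
With the tool pointing down it reaches from about 0.3 to 0.75 m from the base axis. Payload 8.5 kg.
Tool frame: the origin (TCP) lies on the centre line of the jaws, within the pads' length; the fingertips stand 19 mm ahead of it and the grasp point (between the pads) is the TCP (env.tcp_to_tips is the z of the fingertips in the tool frame, in m); z points along the fingers, y is the line along which they close (so a half turn about z gives the same grasp; the last joint's range is limited). The gripper opens to 85 mm and grips with 20 to 120 N. Pads are 22 mm wide; open, the fingers measure 114 mm over their backs; the gripper's body (76 mm by 85 mm) begins 54 mm behind the grasp point. The pads swing forward as they close: fully open they stand 13 mm farther back than shut.
Start: joints at [-88.998, 21.807, 74.336, -0, 83.858, -12.336], TCP at [0.127, -0.535, 0.25] pointing down, gripper open.
Joint ranges: [-178.18, 178.18], [-50.72, 133.34], [12.68, 142.11], [-81.47, 261.47], [9.98, 163.14], [-165.26, 165.26]. Speed limits (degrees/s): [136.94, 136.94, 180, 180, 180, 180].

### API

Orientations are given as a 3x3 rotation matrix whose columns are the frame's x, y, z axes.
In Python, from rig import env gives the robot as it stands.
- The arm moves only by the tool servo_tool, never from a script. Its argument "steps" is a list of rows, each an object of numbers: "tx", "ty", "tz": the shift along the world's x, y, z in cm; "yaw": the turn about the world's z in degrees; "claw": the finger opening in cm, from 0 to 8.54. In form: [{"tx": .., "ty": .., "tz": .., "yaw": .., "claw": ..}, ...]. A call has 1 to 20 rows; each row shifts and turns the commanded pose from where the row before left it; what a row does not reach is not made up. A row lasts 1/10 s, in which the tool goes at most 50 mm and 8.59 degrees, less where a joint would pass 70% of its speed; a pose out of reach is approached as far as the arm can. A call with a gripper value outside its range is refused whole. The fingers move at their own pace and stop on an object; "newtons" is the grip in N (left out, the last holds). Time passes only in rows, so rows that do not move let the fingers close. It gives the time, the measured TCP pose, the force, the opening and the grip force at its end, in the units of the state.
- env.observe(): the state, without advancing time (a new reading comes with each control period).
- env.get_image(name): name is "scene" or "side" or "wrist"; returns (picture, depth): 480x640x3 uint8, red, green, blue; 480x640 float32, m along the optical axis (not along the pixel's ray), 0 where there is no reading.
- env.camera_model(name): a dict with "fovy" (degrees; the focal length in pixels is half the picture's height over the tangent of half this angle, whatever the lens; pixels are square), "cx", "cy" (the principal point, pixels), "T" (4x4, takes a point from camera to world coordinates). Camera axes: x right, y down, z forward; pixel columns grow to the right and rows downward; lengths in m; the calibration is good to about 2 mm. A picture is of the moment at which its call begins: read the wrist's pose just before it. camera_model takes no time and is no camera call; for the wrist camera it gives the pose at the moment of the call.
- env.close_job(): hands the job in; it is judged then, once.
The state is a dict: "time_s": time; "q": joint angles; "qvel": joint speeds; "joint_efforts": joint torques, N m; "position": TCP position; "tool_rot": TCP orientation; "ft_force": force on the tool from outside, world axes, zero at the start; "wrist_torque": the same for the moment, N m; "grip_width": finger opening in m; "gripper_force": force on a finger pad.
Only numpy, scipy, OpenCV 4.12 (cv2) and the standard library are available. Lean on these libraries where they do the work, as an engineer would, in place of code of your own. Each camera call takes 0.05 s, during which the arm holds its last target. There are 200 camera calls.

### The job

Take the crank from the green mat, fit it fully home on the square spindle of the blue jug clamp and wind it clockwise until the jug is pinched firmly but gently between the rubber jaw and the backstop (about 20 N; more than 45 N would crack it). Then lift the crank off and lay it back flat on the green mat without dropping it. Never ram the crank against the spindle's end, turn the clamp only by the crank, and leave the jugs and other things around alone.

Things in the scene. Friction and masses are not known exactly. Their poses are not given: they have to be found in the camera images.
- crank: Loose steel crank, 0.4 kg, lying flat. Origin: on the socket's axis at the flat underside, z up. Square hub 36 x 36 mm, 60 mm high, sides along its x and y. A square blind socket, 19.5 mm wide, 36 mm deep, opens at the underside, sides along x and y. A flat bar 22 mm wide, 12 mm thick (from the underside up) runs from the hub along +x to the red handle 80 mm from the hub's axis, ending at 94 mm.
- hub_top (a point): Centre of the top of the crank's hub, 60 mm above its underside. The hub's upper 24 mm is solid, 36 mm square: the place to grip it from above, across its flats, with the fingers either side of the bar.
- crank_handle (a point): Point on the axis of the crank's red handle, 80 mm along the crank's +x, 48 mm above its underside. The handle is a red sleeve 22 mm in diameter, from 14 to 70 mm above the underside, that spins freely on its upright pin, so a gripper may hold it without turning while it goes round.
- spindle_tip: End of the brass square spindle. Origin: on the upright axis at its very top, 102 mm above the table; x and y run across the flats and turn with it. A round nose 13 mm in diameter, 5 mm high, tops an 18 mm square shaft (0.75 mm free all round in the socket, about 0.1 rad of play; any of the four quarter turns fits). The end must not be pressed with more than 40 N.
- collar (a point): Centre of the top of the round collar (80 mm in diameter) at the spindle's foot, 32 mm below its top, 70 mm above the table: the underside of a fully home crank rests on it, clear of the gearbox. Turning clockwise seen from above (friction 0.4 N m, about 5 N at the handle) drives the jaw 15 mm per radian to the jug; friction holds it there. The spindle turns 3.4 rad in all.
- clamp_stand: The clamp's fixed base: steel plate 150 x 400 x 12 mm, its long side along its y. Origin under the plate at table height; the blue gearbox (100 x 100 mm, top 62 mm above the table) and spindle axis stand at x 0, y -130 mm; the jaw slides along +y towards the jug.
- jaw_pad: Black rubber-faced pad, 80 mm wide, from 18 to 48 mm above the table, on the blue sliding jaw. Origin in the middle of the face that meets the jug, at the top of the plate (12 mm above the table). +y points at the jug. The pad yields 1 mm per 10 N, so once the jug is tight the pinch grows about 150 N per radian of crank; every 10 N of pinch adds about 1.9 N to the handle force.
- backstop: Fixed V-shaped rubber backstop, 42 mm high, on the clamp's plate. Its place along the plate varies. Origin at plate height (12 mm above the table) where the axis of a jug nested in the V stands; -y faces the jaw.
- clamp_jug: Closed amber glass jug with a gold cap, 90 mm in diameter, 160 mm high, 0.4 kg, standing loose on the clamp's plate between jaw and backstop, up to about 16 mm short of the backstop; the jaw pushes it there. Origin: centre of its underside. Fragile.
- mat: Green mat fixed on the table, 240 (x) x 180 (y) x 4 mm. Origin: centre of its underside.
- jug_a: Bystander: amber jug like the clamped one.
- jug_b: Bystander: amber jug.
- jug_c: Bystander: amber jug.
- cap_tin: Bystander: open steel tin, 90 mm in diameter, 60 mm high.
- wrench: Bystander: wrench lying on the table.
- bung: Bystander: black rubber stopper, 44 mm in diameter, 30 mm high.
Things that resemble listed ones, but are neither listed nor needed, are in the scene too. Leave any purple look-alike of the clamp_jug alone.

How it is judged:
By the outcome, as a careful person would: the job done as asked, in the order asked, and still so for the second after the job is handed in, with the robot touching nothing.
It also fails if it takes over 72 s, if anything falls off the work surface, if the arm or the gripper's body presses on something with over 40 N, if the wrist force passes 120 N, or if a joint passes its speed limit or range.

## Working session

There is one attempt and no reset: what is moved stays moved. The work goes in short steps, Python scripts to look and compute and a tool call to move; the robot and the scene stay as the last step left them, time stands still between calls to the robot, and variables do not carry over. Pictures are saved under pics/ and viewed, at most 10 in all, crops included, and the job is handed in when it is done.

Besides the shell and the picture viewer there is one more tool, called after "Emit:" in YAML: its name, and indented under it one key for each argument. servo_tool: Moves the arm, as the interface text tells. Its arguments: {"type":"object","properties":{"steps":{"type":"array"},"newtons":{"type":"number"}},"required":["steps"]}

```bash
ls; mkdir -p pics; cat > h.py <<'E'
import numpy as np, cv2
from rig import env
def shot(cam,name):
    m=env.camera_model(cam); rgb,d=env.get_image(cam)
    np.savez('pics/%s.npz'%name,rgb=rgb,d=d,T=m['T'],f=240/np.tan(np.radians(m['fovy'])/2),c=[m['cx'],m['cy']])
    cv2.imwrite('pics/%s.png'%name,rgb[:,:,::-1])
def load(name):
    z=np.load('pics/%s.npz'%name); d=z['d']; v,u=np.mgrid[:480,:640]
    P=np.stack([(u-z['c'][0])/z['f']*d,(v-z['c'][1])/z['f']*d,d],-1)
    T=z['T']; return z['rgb'],d,P@T[:3,:3].T+T[:3,3],z
E
python3 - <<'E'
from h import *
shot('scene','s1'); shot('side','d1')
o=env.observe(); print(o['time_s'],o['tool_rot'])
a=cv2.imread('pics/s1.png');b=cv2.imread('pics/d1.png')
E
```

```text
pics
0.1 [[ 9.73022004e-01  2.30712327e-01 -3.88158540e-05]
 [ 2.30712191e-01 -9.73021216e-01  1.26408480e-03]
 [ 2.53871296e-04 -1.23893762e-03 -9.99999200e-01]]
```

View pics/s1.png

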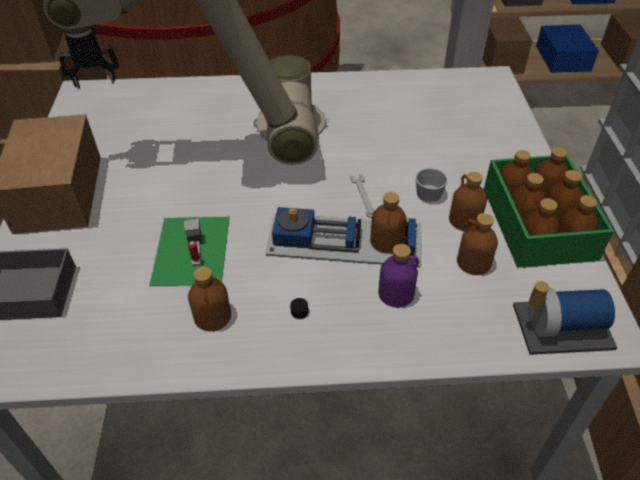

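View pics/d1.png

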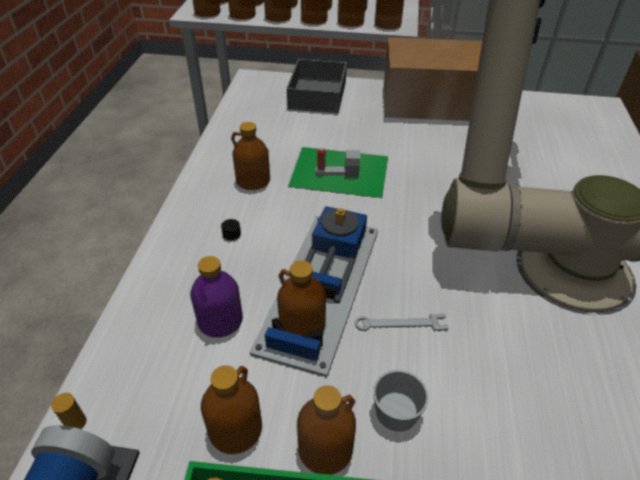

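The crank is on the green mat: grey hub at scene (193,230), side (353,160), and red handle at scene (195,253), side (321,160). The blue clamp's spindle is at scene (293,213), side (341,215). The amber clamp jug is at scene (390,222), with the purple look-alike at (398,277) and jug bystanders at (210,300), (468,202) and (478,243). The capped blue roller at (570,315) is not the clamp, because only the blue gearbox at (293,225) has a square spindle on a plate with a jaw. Next I'll measure these from depth.

```bash
python3 - <<'E'
from h import *
for n in ['s1','d1']:
    rgb,d,P,z=load(n); r,g,b=[rgb[...,i].astype(int) for i in range(3)]
    X,Y,Z=P[...,0],P[...,1],P[...,2]
    def rep(t,m):
        if m.sum(): print(n,t,m.sum(),P[m].mean(0).round(4),P[m].min(0).round(3),P[m].max(0).round(3))
    ok=(d>0)
    mat=ok&(g>1.6*r)&(g>1.6*b)&(abs(Z)<.02)&(Y<.1); rep('mat',mat)
    c=P[mat].mean(0); near=ok&(abs(X-c[0])<.13)&(abs(Y-c[1])<.1)
    rep('hubtop',near&(Z>.055)&(Z<.072)&(abs(r-g)<25)&(abs(r-b)<25))
    rep('handle',near&(Z>.02)&(Z<.085)&(r>2*g))
    bl=ok&(b>1.5*r)&(b>80)&(Z>.05)&(Z<.07)&(X<.75)&(X>.3)&(abs(Y)<.35); rep('blue',bl)
    vv={'s1':(293,213),'d1':(341,215)}[n]
    v,u=np.mgrid[:480,:640]; w=(abs(u-vv[0])<40)&(abs(v-vv[1])<40)&ok
    rep('spindle',w&(Z>.085)&(Z<.11)); rep('collar',w&(Z>.066)&(Z<.076))
    rep('gear',w&(Z>.056)&(Z<.0655)&(b>1.4*r))
    J={'s1':(390,200),'d1':(301,270)}[n]
    rep('cap',ok&(abs(u-J[0])<14)&(abs(v-J[1])<14)&(Z>.165)&(Z<.19))
    wj=ok&(abs(X-.5)<.3)&(b>1.4*r)&(Z>.03)&(Z<.06)&(abs(u-[350,320][n=='d1'])<[90,70][n=='d1'])&(abs(v-[240,310][n=='d1'])<[40,80][n=='d1'])
    rep('jawblue',wj)
    if n=='d1':
        im=cv2.resize(cv2.imread('pics/d1.png')[130:370,230:450],None,fx=2.5,fy=2.5,interpolation=2);cv2.imwrite('pics/c1.png',im)
E
```

```text
s1 mat 3384 [ 0.5472 -0.2759  0.0042] [ 0.42  -0.362 -0.005] [0.773 0.022 0.018]
s1 hubtop 179 [ 0.5146 -0.2639  0.0629] [ 0.486 -0.283  0.055] [ 0.598 -0.245  0.071]
s1 handle 107 [ 0.5967 -0.2515  0.0535] [ 0.585 -0.261  0.022] [ 0.605 -0.244  0.076]
s1 blue 609 [0.5372 0.101  0.0586] [ 0.46  -0.056  0.05 ] [0.608 0.316 0.07 ]
s1 spindle 61 [ 0.5162 -0.0023  0.0961] [ 0.502 -0.011  0.085] [0.526 0.008 0.108]
s1 collar 484 [ 0.5172 -0.0029  0.0702] [ 0.468 -0.053  0.066] [0.572 0.045 0.076]
s1 gear 438 [5.302e-01 1.000e-04 6.130e-02] [ 0.456 -0.056  0.056] [0.572 0.052 0.065]
s1 cap 174 [0.5573 0.2394 0.1712] [0.534 0.22  0.165] [0.576 0.259 0.178]
s1 jawblue 882 [0.5534 0.1155 0.0492] [ 0.462 -0.055  0.03 ] [0.616 0.317 0.06 ]
d1 mat 2760 [ 0.5371 -0.2571  0.0031] [ 0.421 -0.363 -0.004] [0.758 0.027 0.012]
d1 hubtop 163 [ 0.5108 -0.2592  0.0621] [ 0.49  -0.285  0.055] [ 0.597 -0.241  0.069]
d1 handle 59 [ 0.5864 -0.245   0.0588] [ 0.579 -0.255  0.027] [ 0.595 -0.238  0.076]
d1 blue 981 [0.5317 0.1501 0.0569] [ 0.457 -0.053  0.05 ] [0.609 0.319 0.069]
d1 spindle 89 [0.5103 0.0031 0.0944] [ 0.5   -0.011  0.085] [0.52  0.012 0.103]
d1 collar 620 [0.5099 0.0051 0.0691] [ 0.472 -0.041  0.066] [0.55  0.04  0.076]
d1 gear 670 [0.5072 0.0182 0.0606] [ 0.455 -0.056  0.056] [0.564 0.057 0.065]
d1 cap 353 [0.5525 0.2447 0.1705] [0.533 0.224 0.165] [0.572 0.264 0.174]
d1 jawblue 1814 [0.5353 0.2001 0.0475] [ 0.458 -0.013  0.03 ] [0.609 0.322 0.06 ]
```

View pics/c1.png

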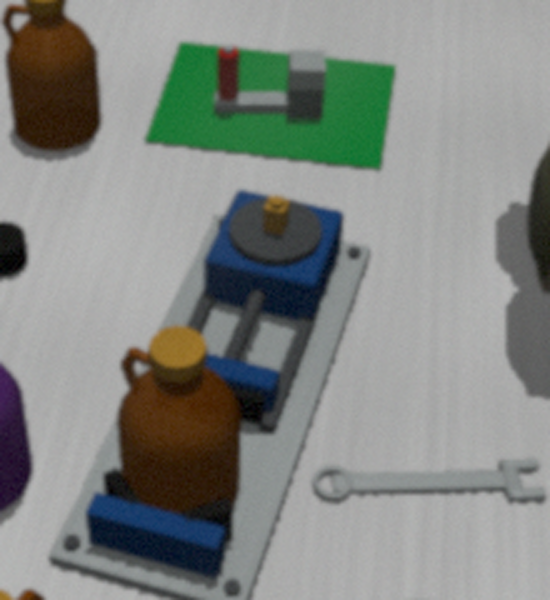

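The crop shows the steel crank with a square hub at crop (307,85) and a red handle at (228,75). The brass square spindle is at (277,215), on the blue gearbox with the jaw, amber jug and V backstop on the same plate. These match the description, so I'm moving above the crank.

Emit:
servo_tool:
  steps:
    - {"tx":3.2,"ty":2.3}
    - {"tx":3.2,"ty":2.3}
    - {"tx":3.2,"ty":2.3}
    - {"tx":3.2,"ty":2.3}
    - {"tx":3.2,"ty":2.3}
    - {"tx":3.2,"ty":2.3}
    - {"tx":3.2,"ty":2.3}
    - {"tx":3.2,"ty":2.3}
    - {"tx":3.2,"ty":2.3}
    - {"tx":3.2,"ty":2.3}
    - {"tx":3.2,"ty":2.3}
    - {"tx":3.2,"ty":2.0,"yaw":-3}
    - {}
    - {}
    - {}

```text
invalid input at $.steps[0]: expected keys tx, ty, tz, yaw, claw
```

```bash
python3 - <<'E'
from h import *
shot('wrist','w1'); o=env.observe(); print(o['time_s'],o['position'],np.round(o['q'],1),o['ft_force'])
rgb,d,P,z=load('w1'); Z=P[...,2]
r,g,b=[rgb[...,i].astype(int) for i in range(3)]
near=(d>0)&(abs(P[...,0]-.55)<.12)&(abs(P[...,1]+.26)<.09)
def rep(t,m): print(t,m.sum(),P[m].mean(0).round(4),P[m].min(0).round(3),P[m].max(0).round(3))
h=near&(Z>.058)&(Z<.070)&(abs(r-g)<30); rep('hub',h)
print(cv2.minAreaRect(P[h][:,:2].astype(np.float32)*1000))
rd=near&(Z>.068)&(Z<.085)&(r>1.8*g); rep('handle',rd)
bar=near&(Z>.010)&(Z<.022)&(abs(r-g)<30); rep('bar',bar)
E
```

```text
0.15 [ 0.12685683 -0.53496844  0.24985827] [-89.   21.8  74.4   0.   83.9 -12.3] [0.59108772 0.02757428 0.18891233]<stdin>:6: RuntimeWarning: Mean of empty slice.
  ret = um.true_divide(
Traceback (most recent call last):
ValueError: zero-size array to reduction operation minimum which has no identity
```

View pics/w1.png

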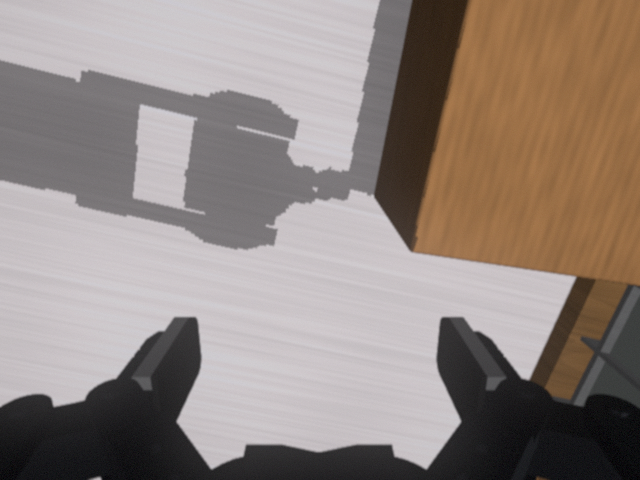

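The wrist picture shows only bare table and the corner of the brown box at (412,250). The move was refused because every row needs all the keys, so I'm resending it, moving away from the box first.

Emit:
servo_tool:
  steps:
    - {"tx":1.5,"ty":4,"tz":0,"yaw":0,"claw":8.5}
    - {"tx":2,"ty":4,"tz":0,"yaw":0,"claw":8.5}
    - {"tx":2.5,"ty":3.5,"tz":0,"yaw":0,"claw":8.5}
    - {"tx":3.2,"ty":3,"tz":0,"yaw":0,"claw":8.5}
    - {"tx":3.5,"ty":2.5,"tz":0,"yaw":0,"claw":8.5}
    - {"tx":3.5,"ty":2,"tz":0,"yaw":0,"claw":8.5}
    - {"tx":3.5,"ty":2,"tz":0,"yaw":0,"claw":8.5}
    - {"tx":3.5,"ty":2,"tz":0,"yaw":0,"claw":8.5}
    - {"tx":3.5,"ty":1.5,"tz":0,"yaw":0,"claw":8.5}
    - {"tx":3.5,"ty":1.5,"tz":0,"yaw":0,"claw":8.5}
    - {"tx":3,"ty":1,"tz":0,"yaw":0,"claw":8.5}
    - {"tx":1,"ty":0,"tz":0,"yaw":0,"claw":8.5}
    - {"tx":0,"ty":0,"tz":0,"yaw":-3,"claw":8.5}
    - {"tx":0,"ty":0,"tz":0,"yaw":0,"claw":8.5}
    - {"tx":0,"ty":0,"tz":0,"yaw":0,"claw":8.5}
    - {"tx":0,"ty":0,"tz":0,"yaw":0,"claw":8.5}

```text
time_s: 1.75
position: [0.4684, -0.2655, 0.2504]
tool_rot: [[0.984, 0.179, -0.0], [0.179, -0.984, 0.0], [-0.0, -0.0, -1.0]]
ft_force: [-0.5, 0.4, 0.3]
grip_width: 0.0849
gripper_force: 0.0
```

```bash
cat >> h.py <<'E'
def rep(P,t,m):
    if m.sum(): print(t,m.sum(),P[m].mean(0).round(4),P[m].min(0).round(3),P[m].max(0).round(3))
    else: print(t,0)
E
python3 - <<'E'
from h import *
shot('wrist','w2'); o=env.observe(); print(o['time_s'],o['position'],np.round(o['q'],1),o['ft_force'])
rgb,d,P,z=load('w2'); Z=P[...,2]
r,g,b=[rgb[...,i].astype(int) for i in range(3)]
near=(d>0)&(abs(P[...,0]-.55)<.12)&(abs(P[...,1]+.26)<.09)
h=near&(Z>.058)&(Z<.070)&(abs(r-g)<30); rep(P,'hub',h)
if h.any(): print(cv2.minAreaRect(P[h][:,:2].astype(np.float32)*1000))
rep(P,'handle',near&(Z>.068)&(Z<.085)&(r>1.8*g))
rep(P,'bar',near&(Z>.010)&(Z<.022)&(abs(r-g)<30))
E
```

```text
1.8 [ 0.46845085 -0.26545456  0.25044971] [-42.1  20.6  76.2  -0.   83.2  37.5] [ 0.24581385  0.69632295 -0.29794809]
hub 2376 [ 0.5124 -0.2649  0.0646] [ 0.49  -0.285  0.058] [ 0.586 -0.245  0.07 ]
((539.8756103515625, -261.4290771484375), (96.23017883300781, 35.819847106933594), 7.346635818481445)
handle 590 [ 0.5885 -0.2546  0.0743] [ 0.579 -0.265  0.07 ] [ 0.6   -0.244  0.077]
bar 1837 [ 0.5553 -0.2592  0.0166] [ 0.526 -0.279  0.014] [ 0.601 -0.243  0.022]
```

View pics/w2.png

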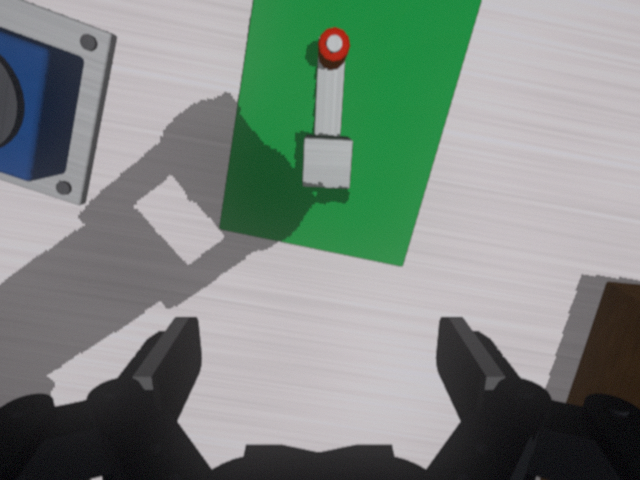

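The crank hub top is at (328,162), with the handle at (334,44) straight above it in the picture. The gearbox corner is at the left.

```bash
python3 - <<'E'
from h import *
rgb,d,P,z=load('w2'); Z=P[...,2]
h=(d>0)&(abs(P[...,0]-.51)<.04)&(abs(P[...,1]+.265)<.04)&(Z>.06)&(Z<.069)
h=cv2.erode(h.astype(np.uint8),np.ones((3,3)))>0
rep(P,'hub',h); print(cv2.minAreaRect(P[h][:,:2].astype(np.float32)*1000),np.median(P[h],0))
E
```

```text
hub 2053 [ 0.5109 -0.2651  0.0646] [ 0.491 -0.284  0.062] [ 0.529 -0.246  0.067]
((510.3990478515625, -265.32135009765625), (34.462364196777344, 34.32927322387695), 7.358320713043213) [ 0.51102319 -0.26512266  0.06461894]
```

Emit:
servo_tool:
  steps:
    - {"tx":2.1,"ty":0,"tz":-2,"yaw":-1.4,"claw":8.5}
    - {"tx":2.1,"ty":0,"tz":-2,"yaw":-1.3,"claw":8.5}
    - {"tx":0,"ty":0,"tz":-4,"yaw":0,"claw":8.5}
    - {"tx":0,"ty":0,"tz":-4,"yaw":0,"claw":8.5}
    - {"tx":0,"ty":0,"tz":-4,"yaw":0,"claw":8.5}
    - {"tx":0,"ty":0,"tz":-2.5,"yaw":0,"claw":8.5}
    - {"tx":0,"ty":0,"tz":-1.3,"yaw":0,"claw":8.5}
    - {"tx":0,"ty":0,"tz":0,"yaw":0,"claw":6}
    - {"tx":0,"ty":0,"tz":0,"yaw":0,"claw":4.5}
    - {"tx":0,"ty":0,"tz":0,"yaw":0,"claw":4}
    - {"tx":0,"ty":0,"tz":0,"yaw":0,"claw":3}
    - {"tx":0,"ty":0,"tz":0,"yaw":0,"claw":3}
    - {"tx":0,"ty":0,"tz":0,"yaw":0,"claw":3}
    - {"tx":0,"ty":0,"tz":0,"yaw":0,"claw":3}
  newtons: 80

```text
time_s: 3.2
position: [0.5114, -0.2654, 0.0541]
tool_rot: [[0.991, 0.133, 0.002], [0.133, -0.991, -0.002], [0.002, 0.002, -1.0]]
ft_force: [-1.0, 1.1, 5.7]
grip_width: 0.0347
gripper_force: 80.2
```

Emit:
servo_tool:
  steps:
    - {"tx":0,"ty":0,"tz":1,"yaw":0,"claw":3}
    - {"tx":0,"ty":0,"tz":2,"yaw":0,"claw":3}
    - {"tx":0,"ty":0,"tz":3,"yaw":0,"claw":3}
    - {"tx":0,"ty":0,"tz":3,"yaw":0,"claw":3}
    - {"tx":0,"ty":0,"tz":3,"yaw":0,"claw":3}
    - {"tx":-1,"ty":2.5,"tz":3,"yaw":0,"claw":3}
    - {"tx":-1,"ty":2.5,"tz":3,"yaw":0,"claw":3}
    - {"tx":-1,"ty":2.5,"tz":1.6,"yaw":0,"claw":3}
    - {"tx":-1,"ty":2.5,"tz":0,"yaw":0,"claw":3}
    - {"tx":-1,"ty":2.5,"tz":0,"yaw":0,"claw":3}
    - {"tx":-1,"ty":2.5,"tz":0,"yaw":0,"claw":3}
    - {"tx":-1,"ty":2.5,"tz":0,"yaw":0,"claw":3}
    - {"tx":0,"ty":0,"tz":0,"yaw":0,"claw":3}
    - {"tx":0,"ty":0,"tz":0,"yaw":0,"claw":3}
    - {"tx":0,"ty":0,"tz":0,"yaw":0,"claw":3}

```text
time_s: 4.7
position: [0.4411, -0.0907, 0.2486]
tool_rot: [[0.991, 0.132, 0.0], [0.132, -0.991, -0.0], [0.0, 0.0, -1.0]]
ft_force: [0.9, -0.4, -5.2]
grip_width: 0.0349
gripper_force: 81.1
```

```bash
python3 - <<'E'
from h import *
shot('wrist','w3'); o=env.observe(); print(o['time_s'],o['position'],np.round(o['q'],1),o['ft_force'],o['wrist_torque'],o['grip_width'])
rgb,d,P,z=load('w3'); X,Y,Z=[P[...,i] for i in range(3)]
n=(d>0)&(abs(X-.513)<.04)&(abs(Y)<.045)
c=n&(Z>.066)&(Z<.074); rep(P,'collar',c)
s=n&(Z>.08)&(Z<.11); rep(P,'sp',s)
s2=n&(Z>.099)&(Z<.108); rep(P,'nose',s2)
v,u=np.where(s); print(u.min(),u.max(),v.min(),v.max())
im=rgb[max(v.min()-40,0):v.max()+40,max(u.min()-40,0):u.max()+40,::-1]
big=cv2.resize(im,None,fx=4,fy=4,interpolation=2)[:600,:300]
full=cv2.resize(rgb[:,:,::-1],(480,360)); out=np.zeros((600,790,3),np.uint8); out[:360,:480]=full; out[:big.shape[0],490:490+big.shape[1]]=big
print(u.min()-40,v.min()-40)
cv2.imwrite('pics/w3c.png',out)
E
```

```text
4.75 [ 0.44108434 -0.09080475  0.24842558] [-26.8  11.9  89.3  -0.   78.9  55.7] [ 0.17663446 -0.22629623 -3.99589635] [-0.04997275  0.00815238 -0.01170835] 0.03497471174538318
collar 9626 [ 0.5131 -0.0032  0.0706] [ 0.473 -0.043  0.066] [0.551 0.038 0.074]
sp 1045 [ 0.5116 -0.0046  0.0975] [ 0.501 -0.013  0.08 ] [0.522 0.007 0.105]
nose 363 [ 0.5115 -0.003   0.1022] [ 0.504 -0.01   0.099] [0.521 0.007 0.105]
178 217 88 124
138 48
```

View pics/w3c.png

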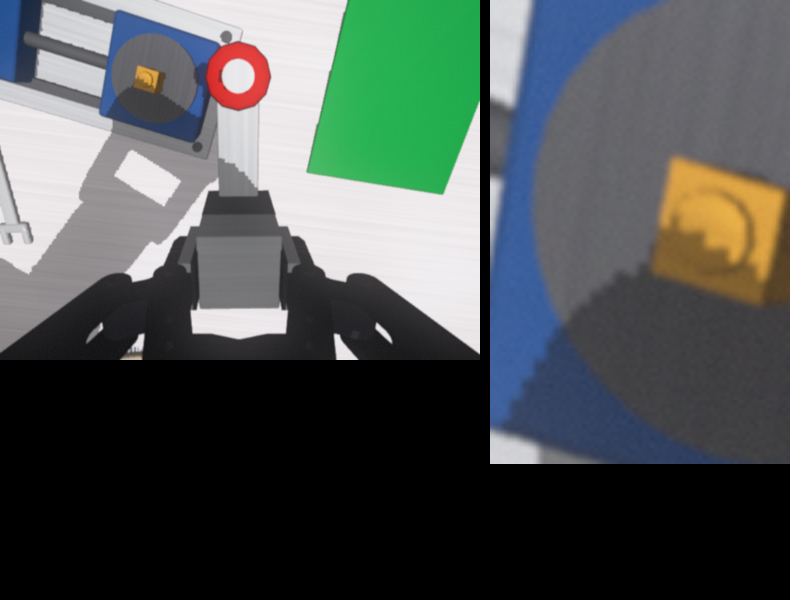

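The left part shows the crank held square with the bar pointing up the picture: hub (238,270), handle (238,76). The enlarged crop shows the brass square turned slightly, with corners about (672,157), (785,188) and (655,272).

```bash
python3 - <<'E'
from h import *
rgb,d,P,z=load('w3'); X,Y,Z=[P[...,i] for i in range(3)]
r,g,b=[rgb[...,i].astype(int) for i in range(3)]
n=(d>0)&(abs(X-.513)<.025)&(abs(Y+.002)<.025)
for lo in (.090,.0935,.095):
    s=n&(Z>lo)&(Z<.108); q=P[s][:,:2].astype(np.float32)*1000
    print(lo,s.sum(),np.median(P[s],0).round(4),cv2.minAreaRect(q))
# full-plane projection of gold colour blob onto z=.097
gold=n&(r>1.5*b)&(r>50)
T=z['T'];v,u=np.where(gold); ray=np.stack([(u-z['c'][0])/z['f'],(v-z['c'][1])/z['f'],np.ones(len(u))],1)@T[:3,:3].T
W=T[:3,3]+ray*((.097-T[2,3])/ray[:,2])[:,None]
k=P[v,u,2]>.0935
print('gold',cv2.minAreaRect(W[k][:,:2].astype(np.float32)*1000))
k=n&(Z>.066)&(Z<.074)
# collar: circle fit
c=((d>0)&(abs(X-.513)<.06)&(abs(Y+.002)<.06)&(Z>.067)&(Z<.074)&(b<1.3*r)).astype(np.uint8)
cs,_=cv2.findContours(c,0,1); q=max(cs,key=cv2.contourArea)[:,0]; print('collar',cv2.minEnclosingCircle((P[q[:,1],q[:,0],:2]*1000).astype(np.float32)))
# crank in hand
v,u=np.mgrid[:480,:640]
hd=(d>0)&(r>1.8*g)&(r>1.8*b)&(u>260)&(u<380)&(v<160)
rep(P,'handle',hd)
wt=(d>0)&(abs(u-318)<18)&(abs(v-100)<18)&(abs(r-g)<25); rep(P,'pin',wt)
ht=(d>0)&(abs(X-.441)<.03)&(abs(Y+.091)<.03)&(Z>.245)&(Z<.275); rep(P,'hub',ht)
q=P[ht][:,:2].astype(np.float32)*1000; print(cv2.minAreaRect(q))
# jaw & backstop side
E
```

```text
0.09 934 [ 0.5117 -0.0043  0.0981] ((511.5311584472656, -2.389781951904297), (19.253101348876953, 18.070571899414062), 80.65113067626953)
0.0935 889 [ 0.5117 -0.0039  0.0982] ((511.53521728515625, -2.3316736221313477), (19.139392852783203, 18.06945037841797), 80.60660552978516)
0.095 870 [ 0.5118 -0.0038  0.0982] ((511.5402526855469, -2.3476505279541016), (19.153484344482422, 18.01740264892578), 80.91301727294922)
gold ((511.48876953125, -2.942143440246582), (19.239055633544922, 18.172584533691406), 80.59888458251953)
collar ((511.51690673828125, -2.45984148979187), 40.1359977722168)
handle 4249 [ 0.5197 -0.0807  0.2686] [ 0.509 -0.091  0.266] [ 0.53  -0.07   0.271]
pin 1178 [ 0.5198 -0.081   0.2729] [ 0.516 -0.085  0.27 ] [ 0.524 -0.077  0.275]
hub 16984 [ 0.4447 -0.0913  0.2594] [ 0.42  -0.121  0.245] [ 0.461 -0.061  0.275]
((440.5859375, -92.05232238769531), (37.261451721191406, 61.06555938720703), 6.9930195808410645)
```

Emit:
servo_tool:
  steps:
    - {"tx":0.35,"ty":0.44,"tz":0,"yaw":8.15,"claw":3}
    - {"tx":0.35,"ty":0.44,"tz":0,"yaw":8.15,"claw":3}
    - {"tx":0.35,"ty":0.44,"tz":0,"yaw":8.15,"claw":3}
    - {"tx":0.35,"ty":0.44,"tz":0,"yaw":8.15,"claw":3}
    - {"tx":0.35,"ty":0.44,"tz":0,"yaw":8.15,"claw":3}
    - {"tx":0.35,"ty":0.44,"tz":0,"yaw":8.15,"claw":3}
    - {"tx":0.35,"ty":0.44,"tz":0,"yaw":8.15,"claw":3}
    - {"tx":0.35,"ty":0.44,"tz":0,"yaw":8.15,"claw":3}
    - {"tx":0.35,"ty":0.44,"tz":0,"yaw":8.15,"claw":3}
    - {"tx":0.35,"ty":0.44,"tz":0,"yaw":8.15,"claw":3}
    - {"tx":0.35,"ty":0.44,"tz":0,"yaw":8.15,"claw":3}
    - {"tx":0.35,"ty":0.44,"tz":0,"yaw":8.15,"claw":3}
    - {"tx":0.35,"ty":0.44,"tz":0,"yaw":8.15,"claw":3}
    - {"tx":0.35,"ty":0.44,"tz":0,"yaw":8.15,"claw":3}
    - {"tx":0.35,"ty":0.44,"tz":0,"yaw":8.15,"claw":3}
    - {"tx":0.35,"ty":0.44,"tz":0,"yaw":8.15,"claw":3}
    - {"tx":0.35,"ty":0.44,"tz":0,"yaw":8.15,"claw":3}
    - {"tx":0.35,"ty":0.44,"tz":0,"yaw":8.15,"claw":3}
    - {"tx":0.35,"ty":0.44,"tz":0,"yaw":8.15,"claw":3}
    - {"tx":0.35,"ty":0.44,"tz":0,"yaw":8.15,"claw":3}

```text
time_s: 6.75
position: [0.5114, -0.0027, 0.2481]
tool_rot: [[-0.987, 0.158, -0.0], [0.158, 0.987, -0.0], [0.0, -0.0, -1.0]]
ft_force: [-0.8, 0.0, -4.4]
grip_width: 0.035
gripper_force: 81.1
```

Emit:
servo_tool:
  steps:
    - {"tx":0,"ty":0,"tz":-1.5,"yaw":0,"claw":3}
    - {"tx":0,"ty":0,"tz":-1.5,"yaw":0,"claw":3}
    - {"tx":0,"ty":0,"tz":-1,"yaw":0,"claw":3}
    - {"tx":0,"ty":0,"tz":-0.5,"yaw":0,"claw":3}
    - {"tx":0,"ty":0,"tz":0,"yaw":0,"claw":3}
    - {"tx":0,"ty":0,"tz":0,"yaw":0,"claw":3}
    - {"tx":0,"ty":0,"tz":0,"yaw":0,"claw":3}
    - {"tx":0,"ty":0,"tz":0,"yaw":0,"claw":3}

```text
time_s: 7.55
position: [0.5111, -0.0022, 0.2038]
tool_rot: [[-0.987, 0.163, 0.001], [0.163, 0.987, -0.0], [-0.001, -0.0, -1.0]]
ft_force: [0.9, -0.5, -4.5]
grip_width: 0.035
gripper_force: 81.3
```

```bash
python3 - <<'E'
from h import *
shot('side','d2'); shot('scene','s2');o=env.observe(); R=o['tool_rot'];print(o['time_s'],np.round(o['position'],4),np.degrees(np.arctan2(R[1][0],R[0][0])),np.round(o['q'],1),o['ft_force'],o['wrist_torque'])
rgb,d,P,z=load('d2'); X,Y,Z=[P[...,i] for i in range(3)]
r,g,b=[rgb[...,i].astype(int) for i in range(3)]
rep(P,'handle',(d>0)&(abs(X-.43)<.06)&(abs(Y-.01)<.06)&(r>1.8*g)&(r>1.8*b)&(Z>.15))
cv2.imwrite('pics/d2c.png',cv2.resize(cv2.imread('pics/d2.png')[100:340,240:480],None,fx=2.4,fy=2.4))
# jaw: points along clamp axis
a=np.radians(-9.4); ey=np.array([-np.sin(a),np.cos(a)]); ex=np.array([np.cos(a),np.sin(a)])
for n in('d1','s1'):
    rgb,d,P,z=load(n); r,g,b=[rgb[...,i].astype(int) for i in range(3)]
    Q=P[...,:2]-[.5115,-.0024]; t=Q@ey; s=Q@ex
    m=(d>0)&(abs(s)<.06)&(P[...,2]>.04)&(P[...,2]<.058)&(b>1.4*r)&(t>.06)
    print(n,np.histogram(t[m],bins=np.arange(.06,.32,.005)))
    c=(d>0)&(abs(s)<.03)&(P[...,2]>.165)&(P[...,2]<.18)&(t>.15)&(t<.3); print('jug t,s',t[c].mean(),s[c].mean(),t[c].min(),t[c].max())
    k=(d>0)&(abs(s)<.06)&(P[...,2]>.03)&(P[...,2]<.056)&(abs(r-b)<15)&(r<45)&(t>.06)
    print('black',np.histogram(t[k],bins=np.arange(.06,.32,.005))[0])
E
```

```text
7.65 [ 0.511  -0.0021  0.2036] 170.6397947829423 [-13.5  20.3  85.    0.   74.7 -94.2] [-0.17634887  0.76933845 -4.34397055] [ 0.03557894 -0.07673304  0.0426918 ]
handle 202 [0.4305 0.0196 0.1993] [0.422 0.009 0.17 ] [0.439 0.024 0.225]
d1 (array([  0,   0,   0,   0,   0,   0,   0,   0,   0,   0,   0,   0,   0,
         0,   1,   0,  34,  60,  52,  60,  60,   4,   0,   4,   0,   0,
         0,   0,   0,   0,   0,   0,   0,   0,   0,   0,   0,   0,   0,
         0,   0,   0,   0,   0,   0,   8,  17,  43, 127, 133, 127]), array([0.06 , 0.065, 0.07 , 0.075, 0.08 , 0.085, 0.09 , 0.095, 0.1  ,
       0.105, 0.11 , 0.115, 0.12 , 0.125, 0.13 , 0.135, 0.14 , 0.145,
       0.15 , 0.155, 0.16 , 0.165, 0.17 , 0.175, 0.18 , 0.185, 0.19 ,
       0.195, 0.2  , 0.205, 0.21 , 0.215, 0.22 , 0.225, 0.23 , 0.235,
       0.24 , 0.245, 0.25 , 0.255, 0.26 , 0.265, 0.27 , 0.275, 0.28 ,
       0.285, 0.29 , 0.295, 0.3  , 0.305, 0.31 , 0.315]))
jug t,s 0.25049514459895844 0.0001143582620880643 0.2293416332206071 0.2699084676761216
black [ 2  1  2  0  0  0  0  0  2  0  0  0  0  0  0  0  0  1  0  0  5 14 34 43
[... 273 characters left out ...]
  0,  0,  0,  0,  0,  0, 37, 46, 55, 51]), array([0.06 , 0.065, 0.07 , 0.075, 0.08 , 0.085, 0.09 , 0.095, 0.1  ,
       0.105, 0.11 , 0.115, 0.12 , 0.125, 0.13 , 0.135, 0.14 , 0.145,
       0.15 , 0.155, 0.16 , 0.165, 0.17 , 0.175, 0.18 , 0.185, 0.19 ,
       0.195, 0.2  , 0.205, 0.21 , 0.215, 0.22 , 0.225, 0.23 , 0.235,
       0.24 , 0.245, 0.25 , 0.255, 0.26 , 0.265, 0.27 , 0.275, 0.28 ,
       0.285, 0.29 , 0.295, 0.3  , 0.305, 0.31 , 0.315]))
jug t,s 0.24607274079055957 0.005703270827576879 0.22762017890035605 0.264524713022301
black [ 0  0  0  0  0  0  0  0  0  0  0  0  0  0  0  1  0  0  0  0  3 29 44  0
  0  0  0  0  0  0  0  0  0  0  0  0  0  0  0  0  0  0  0  1  2  4 13 12
  0  4  0]
```

View pics/d2c.png

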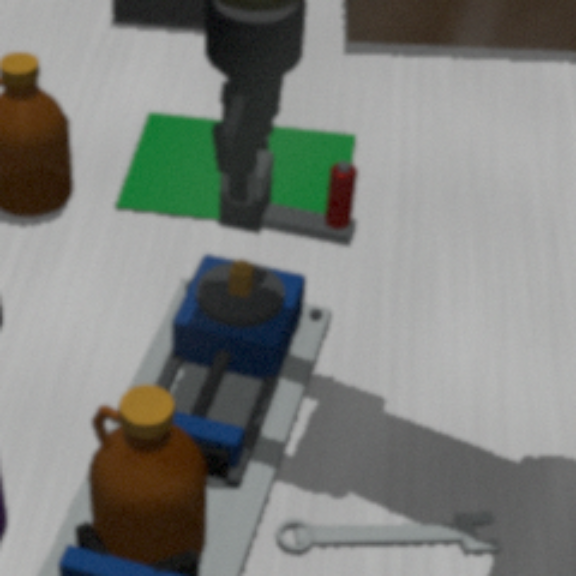

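The side crop shows the crank held level above the spindle: hub (243,205), handle (342,195) towards the robot, spindle end (241,275). I'm lowering it carefully.

Emit:
servo_tool:
  steps:
    - {"tx":0,"ty":0,"tz":-2,"yaw":0,"claw":3}
    - {"tx":0,"ty":0,"tz":-1.5,"yaw":0,"claw":3}
    - {"tx":0,"ty":0,"tz":-0.8,"yaw":0,"claw":3}
    - {"tx":0,"ty":0,"tz":-0.4,"yaw":0,"claw":3}
    - {"tx":0,"ty":0,"tz":-0.2,"yaw":0,"claw":3}
    - {"tx":0,"ty":0,"tz":-0.2,"yaw":0,"claw":3}
    - {"tx":0,"ty":0,"tz":-0.1,"yaw":0,"claw":3}
    - {"tx":0,"ty":0,"tz":0,"yaw":0,"claw":3}
    - {"tx":0,"ty":0,"tz":0,"yaw":0,"claw":3}

```text
time_s: 8.55
position: [0.511, -0.0022, 0.1516]
tool_rot: [[-0.987, 0.163, 0.0], [0.163, 0.987, -0.0], [-0.001, -0.0, -1.0]]
ft_force: [0.0, 0.1, -3.9]
grip_width: 0.0348
gripper_force: 81.2
```

Emit:
servo_tool:
  steps:
    - {"tx":0,"ty":0,"tz":-0.1,"yaw":0,"claw":3}
    - {"tx":0,"ty":0,"tz":-0.1,"yaw":0,"claw":3}
    - {"tx":0,"ty":0,"tz":-0.1,"yaw":0,"claw":3}
    - {"tx":0,"ty":0,"tz":0,"yaw":0,"claw":3}
    - {"tx":0,"ty":0,"tz":0,"yaw":0,"claw":3}

```text
time_s: 9.05
position: [0.5109, -0.0021, 0.1483]
tool_rot: [[-0.987, 0.163, -0.0], [0.163, 0.987, 0.0], [0.0, 0.0, -1.0]]
ft_force: [-0.1, -0.2, -3.9]
grip_width: 0.0344
gripper_force: 81.2
```

Emit:
servo_tool:
  steps:
    - {"tx":0,"ty":0,"tz":-0.1,"yaw":0,"claw":3}
    - {"tx":0,"ty":0,"tz":-0.1,"yaw":0,"claw":3}
    - {"tx":0,"ty":0,"tz":0,"yaw":0,"claw":3}
    - {"tx":0,"ty":0,"tz":0,"yaw":0,"claw":3}

```text
time_s: 9.45
position: [0.511, -0.0022, 0.1467]
tool_rot: [[-0.987, 0.163, 0.001], [0.163, 0.987, -0.0], [-0.001, -0.0, -1.0]]
ft_force: [-0.7, 0.2, 1.1]
grip_width: 0.0349
gripper_force: 81.9
```

Emit:
servo_tool:
  steps:
    - {"tx":0,"ty":0,"tz":-0.1,"yaw":0,"claw":3}
    - {"tx":0,"ty":0,"tz":0,"yaw":0,"claw":3}
    - {"tx":0,"ty":0,"tz":0,"yaw":0,"claw":3}

```text
time_s: 9.75
position: [0.511, -0.0018, 0.1451]
tool_rot: [[-0.987, 0.163, 0.0], [0.163, 0.987, 0.001], [-0.0, 0.001, -1.0]]
ft_force: [1.7, 3.8, -3.2]
grip_width: 0.035
gripper_force: 81.4
```

Emit:
servo_tool:
  steps:
    - {"tx":0,"ty":0.04,"tz":-0.1,"yaw":0,"claw":3}
    - {"tx":0,"ty":0,"tz":-0.1,"yaw":0,"claw":3}
    - {"tx":0,"ty":0,"tz":-0.1,"yaw":0,"claw":3}
    - {"tx":0,"ty":0,"tz":0,"yaw":0,"claw":3}

```text
time_s: 10.15
position: [0.5107, -0.0016, 0.142]
tool_rot: [[-0.987, 0.163, -0.001], [0.163, 0.987, 0.0], [0.001, 0.0, -1.0]]
ft_force: [1.6, 3.3, -6.1]
grip_width: 0.0346
gripper_force: 81.3
```

Emit:
servo_tool:
  steps:
    - {"tx":0,"ty":0,"tz":-0.2,"yaw":0,"claw":3}
    - {"tx":0,"ty":0,"tz":-0.2,"yaw":0,"claw":3}
    - {"tx":0,"ty":0,"tz":0,"yaw":0,"claw":3}

```text
time_s: 10.45
position: [0.5108, -0.0017, 0.138]
tool_rot: [[-0.987, 0.163, -0.0], [0.163, 0.987, 0.0], [0.0, 0.0, -1.0]]
ft_force: [1.8, 5.0, -6.8]
grip_width: 0.0351
gripper_force: 81.2
```

Emit:
servo_tool:
  steps:
    - {"tx":0.02,"ty":0.04,"tz":-0.3,"yaw":0,"claw":3}
    - {"tx":0,"ty":0,"tz":-0.3,"yaw":0,"claw":3}
    - {"tx":0,"ty":0,"tz":-0.3,"yaw":0,"claw":3}
    - {"tx":0,"ty":0,"tz":-0.3,"yaw":0,"claw":3}
    - {"tx":0,"ty":0,"tz":-0.2,"yaw":0,"claw":3}
    - {"tx":0,"ty":0,"tz":-0.1,"yaw":0,"claw":3}
    - {"tx":0,"ty":0,"tz":0,"yaw":0,"claw":3}
    - {"tx":0,"ty":0,"tz":0,"yaw":0,"claw":3}

```text
time_s: 11.25
position: [0.5111, -0.0015, 0.1234]
tool_rot: [[-0.987, 0.163, 0.0], [0.163, 0.987, -0.0], [-0.0, -0.0, -1.0]]
ft_force: [0.4, 0.1, -4.0]
grip_width: 0.0348
gripper_force: 81.5
```

Emit:
servo_tool:
  steps:
    - {"tx":0,"ty":0,"tz":-0.1,"yaw":0,"claw":3}
    - {"tx":0,"ty":0,"tz":-0.1,"yaw":0,"claw":3}
    - {"tx":0,"ty":0,"tz":0,"yaw":0,"claw":3}
    - {"tx":0,"ty":0,"tz":0,"yaw":0,"claw":3}

```text
time_s: 11.65
position: [0.5111, -0.0013, 0.1213]
tool_rot: [[-0.987, 0.163, -0.0], [0.163, 0.987, -0.0], [0.0, -0.0, -1.0]]
ft_force: [0.1, -0.4, -4.3]
grip_width: 0.0349
gripper_force: 81.4
```

Emit:
servo_tool:
  steps:
    - {"tx":0,"ty":0,"tz":-0.1,"yaw":0,"claw":3}
    - {"tx":0,"ty":0,"tz":-0.05,"yaw":0,"claw":3}
    - {"tx":0,"ty":0,"tz":0,"yaw":0,"claw":3}
    - {"tx":0,"ty":0,"tz":0,"yaw":0,"claw":3}

```text
time_s: 12.05
position: [0.5112, -0.0014, 0.1201]
tool_rot: [[-0.987, 0.163, 0.001], [0.163, 0.987, -0.0], [-0.001, -0.0, -1.0]]
ft_force: [-1.9, -0.6, -0.4]
grip_width: 0.0348
gripper_force: 82.0
```

Emit:
servo_tool:
  steps:
    - {"tx":0,"ty":0,"tz":0,"yaw":-3,"claw":3}
    - {"tx":0,"ty":0.01,"tz":0,"yaw":-5,"claw":3}
    - {"tx":0,"ty":0.01,"tz":0,"yaw":-6,"claw":3}
    - {"tx":0.01,"ty":0,"tz":0,"yaw":-6,"claw":3}
    - {"tx":0,"ty":0.01,"tz":0,"yaw":-6,"claw":3}
    - {"tx":0.01,"ty":0,"tz":0,"yaw":-6,"claw":3}
    - {"tx":0,"ty":0.01,"tz":0,"yaw":-6,"claw":3}
    - {"tx":0.01,"ty":0,"tz":0,"yaw":-6,"claw":3}

```text
time_s: 12.85
position: [0.5119, -0.0008, 0.1201]
tool_rot: [[-0.594, 0.804, 0.002], [0.804, 0.594, 0.0], [-0.001, 0.001, -1.0]]
ft_force: [1.5, 1.8, -0.7]
grip_width: 0.0348
gripper_force: 82.0
```

```bash
cat > st.py <<'E'
from h import *
o=env.observe(); R=o['tool_rot'];print(o['time_s'],np.round(o['position'],4),'yaw',round(np.degrees(np.arctan2(R[1][0],R[0][0])),2),'j6',round(o['q'][5],1),'F',np.round(o['ft_force'],1),'M',np.round(o['wrist_torque'],3))
E
python3 st.py
```

```text
12.85 [ 0.5119 -0.0008  0.1201] yaw 126.45 j6 -49.8 F [ 1.5  1.8 -0.7] M [ 0.34  -0.277  0.411]
```

Emit:
servo_tool:
  steps:
    - {"tx":0,"ty":0,"tz":0,"yaw":-6,"claw":3}
    - {"tx":0.01,"ty":0,"tz":0,"yaw":-6,"claw":3}
    - {"tx":0,"ty":0,"tz":0,"yaw":-6,"claw":3}
    - {"tx":0.01,"ty":0,"tz":0,"yaw":-6,"claw":3}
    - {"tx":0,"ty":0,"tz":0,"yaw":-6,"claw":3}
    - {"tx":0.01,"ty":0,"tz":0,"yaw":-6,"claw":3}

```text
time_s: 13.45
position: [0.5123, -0.0008, 0.1201]
tool_rot: [[-0.008, 1.0, 0.002], [1.0, 0.008, -0.0], [-0.0, 0.002, -1.0]]
ft_force: [1.8, 1.9, -1.1]
grip_width: 0.0349
gripper_force: 81.9
```

```bash
python3 st.py
```

```text
13.45 [ 0.5123 -0.0008  0.1201] yaw 90.45 j6 -13.8 F [ 1.8  1.9 -1.1] M [ 0.251 -0.313  0.47 ]
```

Emit:
servo_tool:
  steps:
    - {"tx":0,"ty":0,"tz":0,"yaw":-4,"claw":3}
    - {"tx":0.01,"ty":0,"tz":0,"yaw":-4,"claw":3}
    - {"tx":0,"ty":0,"tz":0,"yaw":-4,"claw":3}

```text
time_s: 13.75
position: [0.5124, -0.0008, 0.1201]
tool_rot: [[0.199, 0.98, 0.002], [0.98, -0.199, -0.0], [0.0, 0.002, -1.0]]
ft_force: [1.6, 1.4, -1.6]
grip_width: 0.0351
gripper_force: 81.9
```

```bash
python3 st.py
```

```text
13.75 [ 0.5124 -0.0008  0.1201] yaw 78.53 j6 -1.9 F [ 1.6  1.4 -1.6] M [ 0.153 -0.395  0.465]
```

Emit:
servo_tool:
  steps:
    - {"tx":0,"ty":0,"tz":0,"yaw":-4,"claw":3}
    - {"tx":0.01,"ty":0,"tz":0,"yaw":-4,"claw":3}

```text
time_s: 13.95
position: [0.5125, -0.0009, 0.1201]
tool_rot: [[0.333, 0.943, 0.002], [0.943, -0.333, -0.0], [0.0, 0.002, -1.0]]
ft_force: [1.6, 0.6, -1.6]
grip_width: 0.0349
gripper_force: 81.9
```

```bash
python3 st.py; python3 -c "
from h import *
shot('side','d3'); cv2.imwrite('pics/d3c.png',cv2.resize(cv2.imread('pics/d3.png')[200:380,240:400],None,fx=3,fy=3))"
```

```text
13.95 [ 0.5125 -0.0009  0.1201] yaw 70.53 j6 6.1 F [ 1.6  0.6 -1.6] M [ 0.109 -0.268  0.44 ]
```

View pics/d3c.png

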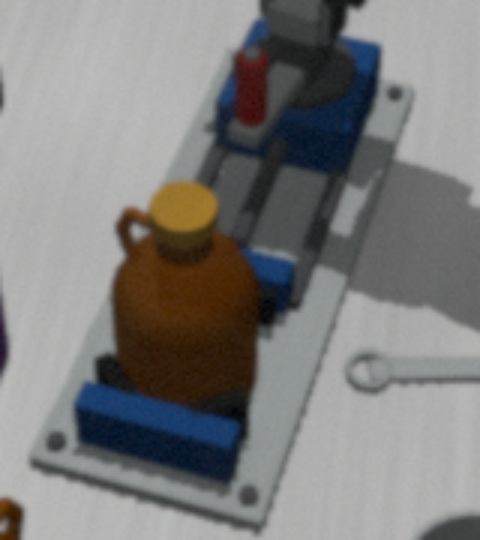

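The crop shows the crank home on the collar at (310,80), the jaw (270,285) close to the jug, and the jug still in front of the backstop. I'll wind on in small steps.

Emit:
servo_tool:
  steps:
    - {"tx":0,"ty":0,"tz":0,"yaw":-4,"claw":3}
    - {"tx":0,"ty":0,"tz":0,"yaw":-4,"claw":3}

```text
time_s: 14.2
position: [0.5125, -0.0009, 0.1201]
tool_rot: [[0.46, 0.888, 0.002], [0.888, -0.46, -0.0], [0.001, 0.002, -1.0]]
ft_force: [2.4, 1.0, -2.4]
grip_width: 0.0347
gripper_force: 81.8
```

```bash
python3 st.py
```

```text
14.2 [ 0.5125 -0.0009  0.1201] yaw 62.6 j6 14.0 F [ 2.4  1.  -2.4] M [ 0.084 -0.463  0.413]
```

Emit:
servo_tool:
  steps:
    - {"tx":0,"ty":0,"tz":0,"yaw":-4,"claw":3}
    - {"tx":0,"ty":0,"tz":0,"yaw":-4,"claw":3}

```text
time_s: 14.4
position: [0.5125, -0.001, 0.1201]
tool_rot: [[0.579, 0.815, 0.002], [0.815, -0.579, -0.001], [0.001, 0.002, -1.0]]
ft_force: [1.8, 0.2, -1.2]
grip_width: 0.0347
gripper_force: 81.8
```

```bash
python3 st.py
```

```text
14.4 [ 0.5125 -0.001   0.1201] yaw 54.61 j6 22.0 F [ 1.8  0.2 -1.2] M [ 0.056 -0.469  0.474]
```

Emit:
servo_tool:
  steps:
    - {"tx":0,"ty":0,"tz":0,"yaw":-4,"claw":3}
    - {"tx":0,"ty":0,"tz":0,"yaw":-4,"claw":3}

```text
time_s: 14.6
position: [0.5126, -0.0011, 0.1201]
tool_rot: [[0.687, 0.727, 0.002], [0.727, -0.687, -0.001], [0.001, 0.002, -1.0]]
ft_force: [3.0, 0.1, -0.8]
grip_width: 0.0347
gripper_force: 81.9
```

```bash
python3 st.py
```

```text
14.6 [ 0.5126 -0.0011  0.1201] yaw 46.63 j6 30.0 F [ 3.   0.1 -0.8] M [-0.036 -0.49   0.704]
```

Emit:
servo_tool:
  steps:
    - {"tx":0,"ty":0,"tz":0,"yaw":-1,"claw":3}

```text
time_s: 14.7
position: [0.5126, -0.0011, 0.1201]
tool_rot: [[0.698, 0.716, 0.002], [0.716, -0.698, -0.001], [0.001, 0.002, -1.0]]
ft_force: [3.8, -0.1, -2.3]
grip_width: 0.0347
gripper_force: 81.9
```

```bash
python3 st.py; python3 -c "
from h import *
shot('side','d4'); shot('scene','s4')
a=np.radians(-9.4); ey=np.array([-np.sin(a),np.cos(a)]); ex=np.array([np.cos(a),np.sin(a)])
for n in('d1','s1','d3','d4','s4'):
    rgb,d,P,z=load(n); r,g,b=[rgb[...,i].astype(int) for i in range(3)]
    Q=P[...,:2]-[.5115,-.0024]; t=Q@ey; s=Q@ex
    c=(d>0)&(abs(s)<.03)&(P[...,2]>.165)&(P[...,2]<.18)&(t>.15)&(t<.3)
    m=(d>0)&(abs(s)<.06)&(P[...,2]>.04)&(P[...,2]<.058)&(b>1.4*r)&(t>.1)&(t<.25)
    print(n,'jug',t[c].mean().round(4),'jaw',np.percentile(t[m],[5,95]).round(4))
"; python3 st.py
```

```text
14.7 [ 0.5126 -0.0011  0.1201] yaw 45.7 j6 30.9 F [ 3.8 -0.1 -2.3] M [-0.063 -0.57   0.744]
d1 jug 0.2505 jaw [0.1432 0.1634]
s1 jug 0.2461 jaw [0.1418 0.1602]
d3 jug 0.2505 jaw [0.167  0.1866]
d4 jug 0.2517 jaw [0.1726 0.1941]
s4 jug 0.2477 jaw [0.1725 0.1904]
14.8 [ 0.5126 -0.0011  0.1201] yaw 45.77 j6 30.9 F [ 5.4 -0.  -0.8] M [-0.144 -0.765  0.666]
```

Torque rose with the expected stiffness, about 0.04 N m per degree. It now stands about 0.29 N m above the winding baseline, which is about 19 N of pinch. I'll back off within the socket play and then lift.

Emit:
servo_tool:
  steps:
    - {"tx":0,"ty":0,"tz":0,"yaw":1.5,"claw":3}
    - {"tx":0,"ty":0,"tz":0,"yaw":1,"claw":3}
    - {"tx":0,"ty":0,"tz":0,"yaw":0,"claw":3}

```text
time_s: 15.1
position: [0.5124, -0.0011, 0.12]
tool_rot: [[0.666, 0.746, 0.002], [0.746, -0.666, -0.0], [0.001, 0.001, -1.0]]
ft_force: [4.4, -0.0, -0.7]
grip_width: 0.0349
gripper_force: 81.8
```

```bash
python3 st.py
```

```text
15.1 [ 0.5124 -0.0011  0.12  ] yaw 48.21 j6 28.4 F [ 4.4 -0.  -0.7] M [-0.172 -0.979  0.001]
```

Emit:
servo_tool:
  steps:
    - {"tx":0.05,"ty":0,"tz":0,"yaw":0,"claw":3}
    - {"tx":0,"ty":0,"tz":0,"yaw":0,"claw":3}
    - {"tx":0,"ty":0,"tz":0.2,"yaw":0,"claw":3}
    - {"tx":0,"ty":0,"tz":0.3,"yaw":0,"claw":3}
    - {"tx":0,"ty":0,"tz":0,"yaw":0,"claw":3}

```text
time_s: 15.6
position: [0.5125, -0.0011, 0.1243]
tool_rot: [[0.667, 0.745, -0.0], [0.745, -0.667, 0.0], [-0.0, -0.0, -1.0]]
ft_force: [6.2, -2.5, -5.4]
grip_width: 0.0349
gripper_force: 81.1
```

```bash
python3 st.py
```

```text
15.6 [ 0.5125 -0.0011  0.1243] yaw 48.15 j6 28.5 F [ 6.2 -2.5 -5.4] M [-0.358 -1.079  0.069]
```

Emit:
servo_tool:
  steps:
    - {"tx":0.03,"ty":0,"tz":0.3,"yaw":0,"claw":3}
    - {"tx":0,"ty":0,"tz":0.4,"yaw":0,"claw":3}
    - {"tx":0,"ty":0,"tz":0.4,"yaw":0,"claw":3}
    - {"tx":0,"ty":0,"tz":0,"yaw":0,"claw":3}

```text
time_s: 16.0
position: [0.5125, -0.001, 0.1355]
tool_rot: [[0.667, 0.745, -0.001], [0.745, -0.667, 0.0], [-0.001, -0.001, -1.0]]
ft_force: [4.6, -2.0, -3.5]
grip_width: 0.0347
gripper_force: 81.4
```

```bash
python3 st.py
```

```text
16.0 [ 0.5125 -0.001   0.1355] yaw 48.15 j6 28.5 F [ 4.6 -2.  -3.5] M [-0.394 -0.733  0.003]
```

Sliding freely, so I'll lift clear.

Emit:
servo_tool:
  steps:
    - {"tx":0,"ty":0,"tz":0.5,"yaw":0,"claw":3}
    - {"tx":0,"ty":0,"tz":0.5,"yaw":0,"claw":3}
    - {"tx":0,"ty":0,"tz":0.5,"yaw":0,"claw":3}
    - {"tx":0,"ty":0,"tz":1,"yaw":0,"claw":3}
    - {"tx":0,"ty":0,"tz":2,"yaw":0,"claw":3}
    - {"tx":0,"ty":0,"tz":3,"yaw":0,"claw":3}
    - {"tx":0,"ty":0,"tz":3,"yaw":0,"claw":3}
    - {"tx":0,"ty":0,"tz":0,"yaw":0,"claw":3}
    - {"tx":0,"ty":0,"tz":0,"yaw":0,"claw":3}

```text
time_s: 16.9
position: [0.512, -0.0007, 0.2404]
tool_rot: [[0.667, 0.745, -0.001], [0.745, -0.667, 0.0], [-0.001, -0.001, -1.0]]
ft_force: [-1.0, 0.8, -5.7]
grip_width: 0.0348
gripper_force: 81.9
```

```bash
python3 st.py; python3 -c "
from h import *
shot('side','d5'); shot('scene','s5'); out=np.hstack([cv2.resize(cv2.imread('pics/d5.png')[120:390,200:440],(400,450)),cv2.resize(cv2.imread('pics/s5.png')[120:345,240:440],(400,450))]); cv2.imwrite('pics/c5.png',out)"
```

```text
16.9 [ 0.512  -0.0007  0.2404] yaw 48.15 j6 28.5 F [-1.   0.8 -5.7] M [-0.08   0.096  0.019]
```

View pics/c5.png

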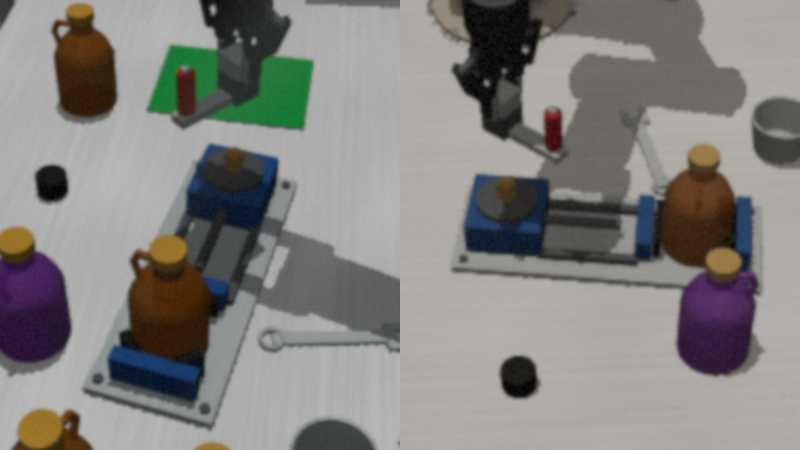

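The left crop shows the spindle (235,160) bare and the jug (170,300) nested in the backstop. In the right crop the jaw (645,225) bears on the jug. I'm returning the crank to its place on the mat.

Emit:
servo_tool:
  steps:
    - {"tx":0,"ty":-2.65,"tz":0,"yaw":-4,"claw":3}
    - {"tx":0,"ty":-2.65,"tz":0,"yaw":-4,"claw":3}
    - {"tx":0,"ty":-2.65,"tz":0,"yaw":-4,"claw":3}
    - {"tx":0,"ty":-2.65,"tz":0,"yaw":-4,"claw":3}
    - {"tx":0,"ty":-2.65,"tz":0,"yaw":-4,"claw":3}
    - {"tx":0,"ty":-2.65,"tz":0,"yaw":-4,"claw":3}
    - {"tx":0,"ty":-2.65,"tz":0,"yaw":-4,"claw":3}
    - {"tx":0,"ty":-2.65,"tz":0,"yaw":-4,"claw":3}
    - {"tx":0,"ty":-2.65,"tz":0,"yaw":-4,"claw":3}
    - {"tx":0,"ty":-2.65,"tz":0,"yaw":-4,"claw":3}
    - {"tx":0,"ty":0,"tz":-3,"yaw":0,"claw":3}
    - {"tx":0,"ty":0,"tz":-4,"yaw":0,"claw":3}
    - {"tx":0,"ty":0,"tz":-4,"yaw":0,"claw":3}
    - {"tx":0,"ty":0,"tz":-3,"yaw":0,"claw":3}
    - {"tx":0,"ty":0,"tz":-2,"yaw":0,"claw":3}
    - {"tx":0,"ty":0,"tz":-1.2,"yaw":0,"claw":3}
    - {"tx":0,"ty":0,"tz":-0.6,"yaw":0,"claw":3}
    - {"tx":0,"ty":0,"tz":0,"yaw":0,"claw":3}
    - {"tx":0,"ty":0,"tz":0,"yaw":0,"claw":3}

```text
time_s: 18.9
position: [0.513, -0.2662, 0.0636]
tool_rot: [[0.99, 0.142, 0.001], [0.142, -0.99, -0.001], [0.001, 0.001, -1.0]]
ft_force: [-0.2, -0.1, -4.1]
grip_width: 0.0346
gripper_force: 81.7
```

Emit:
servo_tool:
  steps:
    - {"tx":0,"ty":0,"tz":-0.4,"yaw":0,"claw":3}
    - {"tx":0,"ty":0,"tz":-0.2,"yaw":0,"claw":3}
    - {"tx":0,"ty":0,"tz":-0.1,"yaw":0,"claw":3}
    - {"tx":0,"ty":0,"tz":-0.1,"yaw":0,"claw":3}
    - {"tx":0,"ty":0,"tz":-0.1,"yaw":0,"claw":3}
    - {"tx":0,"ty":0,"tz":0,"yaw":0,"claw":3}
    - {"tx":0,"ty":0,"tz":0,"yaw":0,"claw":3}

```text
time_s: 19.6
position: [0.5127, -0.266, 0.0541]
tool_rot: [[0.99, 0.142, 0.0], [0.142, -0.99, -0.0], [0.0, 0.0, -1.0]]
ft_force: [-1.6, 0.7, -0.1]
grip_width: 0.0342
gripper_force: 82.2
```

Emit:
servo_tool:
  steps:
    - {"tx":0,"ty":0,"tz":-0.05,"yaw":0,"claw":3}
    - {"tx":0,"ty":0,"tz":0,"yaw":0,"claw":3}
    - {"tx":0,"ty":0,"tz":0,"yaw":0,"claw":3}

```text
time_s: 19.9
position: [0.5127, -0.266, 0.0541]
tool_rot: [[0.99, 0.142, 0.0], [0.142, -0.99, -0.0], [0.0, 0.0, -1.0]]
ft_force: [-4.6, 0.7, 5.1]
grip_width: 0.0345
gripper_force: 83.2
```

The crank is resting on the mat, so I'm releasing it and withdrawing.

Emit:
servo_tool:
  steps:
    - {"tx":0,"ty":0,"tz":0,"yaw":0,"claw":3.8}
    - {"tx":0,"ty":0,"tz":0,"yaw":0,"claw":4.5}
    - {"tx":0,"ty":0,"tz":0,"yaw":0,"claw":6}
    - {"tx":0,"ty":0,"tz":0,"yaw":0,"claw":7.5}
    - {"tx":0,"ty":0,"tz":0,"yaw":0,"claw":8.5}
    - {"tx":0,"ty":0,"tz":0,"yaw":0,"claw":8.5}
    - {"tx":0,"ty":0,"tz":0,"yaw":0,"claw":8.5}
    - {"tx":0,"ty":0,"tz":2,"yaw":0,"claw":8.5}
    - {"tx":0,"ty":0,"tz":3,"yaw":0,"claw":8.5}
    - {"tx":0,"ty":0,"tz":4,"yaw":0,"claw":8.5}
    - {"tx":0,"ty":0,"tz":4,"yaw":0,"claw":8.5}
    - {"tx":0,"ty":0,"tz":4,"yaw":0,"claw":8.5}
    - {"tx":-2,"ty":0,"tz":2,"yaw":0,"claw":8.5}
    - {"tx":-3,"ty":0,"tz":0,"yaw":0,"claw":8.5}
    - {"tx":0,"ty":0,"tz":0,"yaw":0,"claw":8.5}
    - {"tx":0,"ty":0,"tz":0,"yaw":0,"claw":8.5}

```text
time_s: 21.5
position: [0.4626, -0.266, 0.2435]
tool_rot: [[0.99, 0.141, 0.0], [0.141, -0.99, -0.0], [0.0, 0.0, -1.0]]
ft_force: [-0.2, -0.3, -0.4]
grip_width: 0.085
gripper_force: 0.0
```

```bash
python3 st.py; python3 -c "
from h import *
shot('wrist','w6'); rgb,d,P,z=load('w6'); X,Y,Z=[P[...,i] for i in range(3)]
r,g,b=[rgb[...,i].astype(int) for i in range(3)]
near=(d>0)&(abs(X-.55)<.12)&(abs(Y+.26)<.09)
h=near&(X<.54)&(Z>.058)&(Z<.07)&(abs(r-g)<30); rep(P,'hub',h); print(P[h][:,2].std())
rep(P,'handle',near&(Z>.068)&(Z<.085)&(r>1.8*g)); rep(P,'mat',(d>0)&(g>1.6*r)&(Z<.02)&(Y<0))"
```

```text
21.5 [ 0.4626 -0.266   0.2435] yaw 8.1 j6 39.3 F [-0.2 -0.3 -0.4] M [ 0.072  0.028 -0.013]
hub 2489 [ 0.5121 -0.2668  0.0646] [ 0.492 -0.286  0.058] [ 0.532 -0.247  0.067]
0.0008843427576365669
handle 648 [ 0.5897 -0.2551  0.0742] [ 0.58  -0.265  0.07 ] [ 0.601 -0.245  0.077]
mat 45488 [ 0.5339 -0.2751  0.0046] [ 0.421 -0.364  0.002] [ 0.64  -0.18   0.013]
```

The crank lies flat on the mat, the gripper is clear, and the jug is pinched. I'm handing in.

```bash
python3 -c "
from rig import env
print(env.close_job())"
```

```text
the job is handed in; nothing more can be done
None
```

I wound the clamp until the jug was pinched at about 19 N (estimated from the wrist torque, not measured directly), laid the crank back flat on the green mat, and handed the job in at about 21.6 s; the hand-in returned no verdict.

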